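Put the clay tools away under the tote

TASK

Put the paddle and the bevel cutter away in the tool stack: lift the handled tote off the top of the stack, keep it level so that nothing falls out of it, and set it down gently so that it stands wholly on the bare ware board. Then press the paddle and the bevel cutter fully home in their matching cutouts in the foam of the tray that this uncovers. Leave the two lower trays where they stand and everything else on the table alone.

Things in the scene. Friction and masses are not known exactly. Their poses are not given: they have to be found in the camera images.
- tote_handle (a point): Middle of the tote's handle, a light wooden dowel 18 mm thick, 219 mm long, along this frame's x (z up). The tote is a plywood caddy 235 (x) by 165 mm (y), walls 55 mm high, tall end boards 126 mm high, 0.45 to 0.75 kg with its load; its underside is 108 mm below this point, its load at most 71 mm above the underside. It starts as the top of the stack of three trays
- tote_foot0 (a point): Corner of the tote's underside at its +x, +y. At the start the tote stands on the middle tray between four steel corners, 3 mm of play all round, that reach 12 mm above its underside: it must go straight up at least 20 mm before it can go sideways
- tote_foot1 (a point): Corner of the tote's underside at its +x, -y
- tote_foot2 (a point): Corner of the tote's underside at its -x, +y
- tote_foot3 (a point): Corner of the tote's underside at its -x, -y
- stain_jar_mid (a point): Centre of the small amber jar with a black cap in the tote, 42 mm in diameter, 55 mm high
- stamp_mid (a point): Centre of the dark wooden stamp in the tote, 60 x 32 x 24 mm
- board_top (a point): Centre of the top face of the ware board: light wood, fixed, 300 mm (x) by 220 mm (y), top 20 mm above the table, empty at the start. It lies on one side of the table, the stack on the other; which is which varies
- base_tray: Lowest tray of the stack, plywood, 235 x 165 x 48 mm, 2.2 kg, loose; origin at the centre of its underside, on the table
- foam_tray: Middle tray of the stack, 235 (x) by 165 (y) by 48 mm, 1.4 kg, loose on the lowest tray; origin under its centre, z up. Filled flush to the rim (96 mm above the table) with black foam; two cutouts 12 mm deep show its yellow lower layer. Steel corners stand 12 mm above the rim. A trimming tool lies in the foam at its +x, -y quarter, 6 mm proud
- paddle_place (a point): Where point paddle_mid lies when the paddle is home, axes alike (x to the handle end). The cutout has the paddle's outline, 2.5 mm to spare all round; floor 9 mm below this point, foam surface 3 mm above. Soft foam lips along its sides grip the tool once 3 mm deep: it stays part-way until pressed down with 3 to 8 N
- bevel_place (a point): Where point bevel_mid lies when the bevel cutter is home, axes alike (x to the pointed end). Same ease, depth and lips as the paddle's cutout. It lies 84 mm from the paddle's place towards the tray's -y
- paddle_mid (a point): Centre, half-way up, of the paddle lying flat on the table: light wood, 18 mm thick, edges slightly rounded, about 75 g. Blade 46 mm wide (y) from x = -70 to +20 mm; handle 22 mm wide with a blue end from there to x = +90 mm. Centre of mass near this point. When home its top stands 6 mm above the foam
- bevel_mid (a point): Centre, half-way up, of the bevel cutter lying flat on the table: brown wooden block 18 mm thick, edges slightly rounded, about 70 g, house-shaped in plan: 48 mm wide (y), straight from x = -40 to +24 mm, then tapering at 45 degrees to a point at x = +48 mm. Centre of mass near this point. When home its top stands 6 mm above the foam
- pinch_pot: Small terracotta pot, 38 mm across and high, loose, between the two tools; origin under its centre. To be left alone
- slip_bottle: White bottle with red cap, 56 mm across, 150 mm high, loose; origin under its centre. To be left alone
- mug: Blue cup, 72 mm across, 85 mm high, loose; origin under its centre. To be left alone
- glaze_jar: Green glass jar with white cap, 56 mm across, 70 mm high, loose; origin under its centre. To be left alone
- bisque_cup: Grey unglazed cup, 60 mm across, 70 mm high, loose; origin under its centre. To be left alone
- test_tile: Upright glaze test tile, terracotta with a blue upper half, 30 x 42 x 60 mm, loose, near the tools; origin under its centre. To be left alone
There are look-alikes about, which are no part of the job. What is shaped like the part that bears stain_jar_mid but yellow is not meant.

How it is judged:
By the outcome, as a careful person would: the job done as asked, in the order asked, and still so for the second after the job is handed in, with the robot touching nothing.
It also fails if it takes over 72 s, if anything falls off the work surface, if the arm or the gripper's body presses on something with over 40 N, if the wrist force passes 120 N, or if a joint passes its speed limit or range.

ROBOT

A 6-joint arm with a two-finger parallel gripper is mounted at the origin on the work surface. World frame = base frame: x ahead of the robot, y to its left, z up, the work surface at z = 0. Lengths are in mm, angles in rad, forces in N, time in s.
With the tool pointing down it reaches from about 350 to 775 mm from the base axis. Payload 7.3 kg.
Tool frame: the origin (TCP) lies on the centre line of the jaws, within the pads' length; the fingertips stand 17 mm ahead of it and the grasp point (between the pads) lies 2 mm behind it; z points along the fingers, y is the line along which they close (so a half turn about z gives the same grasp; the last joint's range is limited). The gripper opens to 92 mm and grips with 3 to 60 N. Pads are 19 mm wide; open, the fingers measure 130 mm over their backs; the gripper's body (75 mm by 190 mm) begins 47 mm behind the grasp point.
Start: joints at [-1.392, 0.342, 1.524, -0, 1.275, -0.146], TCP at [167.56, -497.561, 243.741] pointing down, gripper open.
Joint ranges: [-2.53, 2.53], [-0.77, 2.02], [0.04, 2.7], [-1, 4.14], [0.28, 2.66], [-3.11, 3.11]. Speed limits (rad/s): [2.57, 2.57, 3.14, 3.14, 3.14, 3.14].

INTERFACE

Orientations are given as [roll, pitch, yaw] about the fixed x, y, z axes, in that order (R = Rz(yaw) Ry(pitch) Rx(roll)).
In Python, from plant import bot gives the robot as it stands. The module is installed in compiled form; this text tells all that it offers.
- The arm moves only by the shell command python3 -m pendant 'ROWS'. ROWS is JSON, a list of rows, each a list of 3 entries, a list of its own where there are three numbers: the shift along the world's x, y, z as a fraction of full scale, then the turn, a rotation vector about the world's x, y, z as a fraction of full scale, then the opening, from -1 (shut) to 1 (fully open), so that 0 is half open. In form: [[[tx, ty, tz], [rx, ry, rz], claw], ...]. A call has exactly 10 rows; each row shifts and turns the commanded pose from where the row before left it; what a row does not reach is not made up. Full scale, the value 1, is 30 mm for a shift and 0.12 rad for a turn. A row lasts 1/12 s, in which the tool goes at most 41.7 mm and 7.16 degrees, less where a joint would pass 70% of its speed; a pose out of reach is approached as far as the arm can. A call with a number of a shift or a turn outside -1 to 1 is refused whole. A call with a gripper value outside its range is refused whole. The fingers move at their own pace and stop on an object; the grip force is fixed at half the most. Time passes only in rows, so rows that do not move let the fingers close, or fill a call up. It gives the time, the measured TCP pose, the force, the opening and the grip force at its end, in the units of the state.
- bot.get_obs(): the state, without advancing time (a new reading comes with each control period).
- bot.capture(name): name is "side" or "top" or "wrist"; returns the picture (480x640x3 uint8, blue, green, red); there is no depth.
- bot.camera_params(name): a dict with "fovy" (degrees; the focal length in pixels is half the picture's height over the tangent of half this angle, whatever the lens; pixels are square), "cx", "cy" (the principal point, pixels), "distortion" ([k1, k2, p1, p2, k3] as OpenCV has them; the pictures are not rectified), "camera_from_world" (4x4, takes a point from world to camera coordinates). Camera axes: x right, y down, z forward; pixel columns grow to the right and rows downward; lengths in mm; the calibration is good to about 2 mm. A picture is of the moment at which its call begins: read the wrist's pose just before it. camera_params takes no time and is no camera call; for the wrist camera it gives the pose at the moment of the call.
- bot.close_job(): hands the job in; it is judged then, once.
The state is a dict: "time": time; "joint_positions": joint angles; "dq": joint speeds; "tau": joint torques, N m; "tool_pos": TCP position; "tcp_rot": TCP orientation; "contact_force": force on the tool from outside, world axes, zero at the start; "moment": the same for the moment, N m; "grip_width": finger opening in mm; "finger_force": force on a finger pad.
Only numpy, scipy, OpenCV 4.12 (cv2) and the standard library are available. Lean on these libraries where they do the work, as an engineer would, in place of code of your own. Each camera call takes 0.05 s, during which the arm holds its last target. There are 200 camera calls.

## Working session

There is one attempt and no reset: what is moved stays moved. The work goes in short steps, Python scripts to look and compute and a shell command to move; the robot and the scene stay as the last step left them, time stands still between calls to the robot, and variables do not carry over. Pictures are saved under pics/ and viewed, at most 10 in all, crops included, and the job is handed in when it is done.

```bash
mkdir -p pics; cat > h.py <<'E'
import numpy as np, cv2
from plant import bot
def par(name):
    p=bot.camera_params(name); f=240/np.tan(np.radians(p["fovy"])/2)
    K=np.array([[f,0,p["cx"]],[0,f,p["cy"]],[0,0,1.]]); return K,np.array(p["distortion"],float),np.array(p["camera_from_world"],float)
def toworld(name,uv,z,P=None):
    K,d,T=P or par(name)
    uv=np.array(uv,float).reshape(-1,1,2); n=cv2.undistortPoints(uv,K,d)[:,0]
    R,t=T[:3,:3],T[:3,3]; c=-R.T@t
    r=np.c_[n,np.ones(len(n))]@R
    s=(np.broadcast_to(z,len(n))-c[2])/r[:,2]
    return c+s[:,None]*r
def topix(name,X,P=None):
    K,d,T=P or par(name); X=np.array(X,float).reshape(-1,3)
    return cv2.projectPoints(X,cv2.Rodrigues(T[:3,:3])[0],T[:3,3],K,d)[0][:,0]
def snap(name,fn):
    P=par(name); im=bot.capture(name); cv2.imwrite('pics/'+fn,im); return im,P
E
python3 - <<'E'
from h import *
for n in("top","side"):
    im,P=snap(n,n+'0.png'); print(n,P[2].round(3).tolist(),P[0][0,0])
print(bot.get_obs())
E
```

```text
top [[0.017, -1.0, -0.026, 10.281], [-0.993, -0.014, -0.116, 615.786], [0.116, 0.028, -0.993, 1245.688], [0.0, 0.0, 0.0, 1.0]] 483.4351995614711
side [[-0.972, -0.234, -0.002, 584.49], [-0.117, 0.493, -0.862, 199.458], [0.203, -0.838, -0.507, 1192.543], [0.0, 0.0, 0.0, 1.0]] 465.93980221313535
{'time': 0.1, 'joint_positions': array([-1.39199125e+00,  3.42655006e-01,  1.52490493e+00,  1.34916261e-06,
        1.27542410e+00, -1.46006447e-01]), 'dq': array([-4.86855722e-05,  8.63759087e-04, -3.00482739e-03, -7.69081936e-05,
       -1.25948797e-04, -2.36557408e-04]), 'tau': array([ 1.78802136e-03, -4.32004774e+01, -2.44693226e+01,  7.18797790e-02,
        5.26420504e-02, -5.01650902e-05]), 'tool_pos': array([ 167.50051146, -497.20407972,  243.11921868]), 'tcp_rot': array([-3.14021626e+00, -2.03706089e-04,  3.24810988e-01]), 'contact_force': array([ 0.23736314, -0.27784269,  0.68643164]), 'moment': array([0.0015846 , 0.01865545, 0.01403593]), 'finger_force': 0.0, 'grip_width': 91.75154584734499}
```

View pics/top0.png

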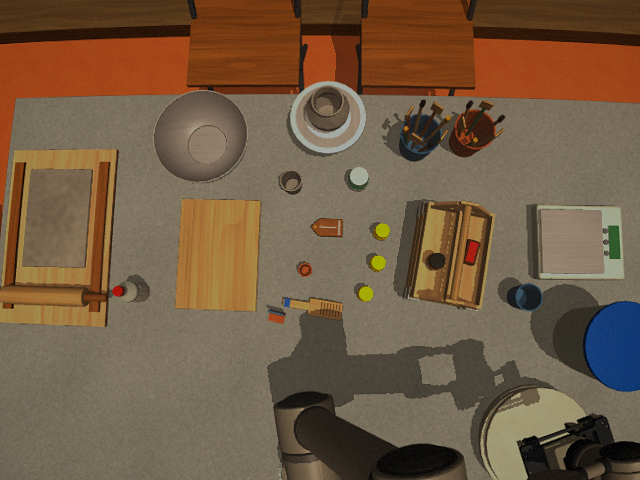

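View pics/side0.png

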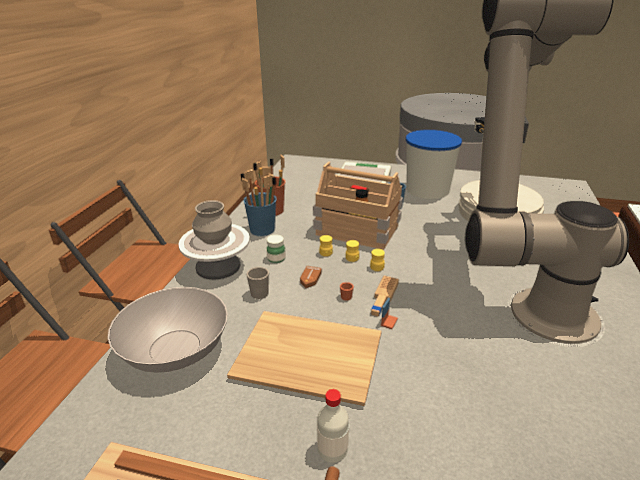

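```bash
python3 - <<'E'
from h import *
im=cv2.imread('pics/top0.png')
a=cv2.resize(im[190:320,400:500],None,fx=4,fy=4,interpolation=cv2.INTER_CUBIC)
b=cv2.resize(im[205:335,260:355],None,fx=4,fy=4,interpolation=cv2.INTER_CUBIC)
o=np.hstack([a,b])
cv2.imwrite('pics/top0c.png',o); print(o.shape)
print(toworld('top',[(181,199),(261,200),(258,311),(176,309)],20).round(0).tolist())
E
```

```text
(520, 780, 3)
[[724.0, 402.0, 20.0], [723.0, 180.0, 20.0], [424.0, 179.0, 20.0], [424.0, 401.0, 20.0]]
```

View pics/top0c.png

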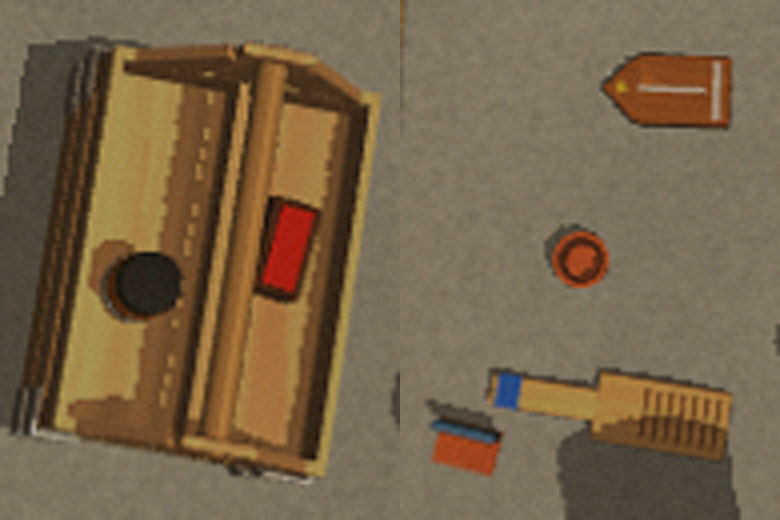

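```bash
python3 - <<'E'
from h import *
w=toworld('top',[(400+272/4,190+66/4),(400+226/4,190+435/4)],204+9)  # top line of dowel
d=w[0]-w[1]; print(w.round(1).tolist(),w.mean(0).round(1),np.linalg.norm(d),np.arctan2(d[1],d[0]))
# base-ish corners of tote rim z=96+55
q=[(118,48),(378,97),(322,475),(42,432)]
c=toworld('top',[(400+u/4,190+v/4) for u,v in q],[151]*4); print(c.round(0).tolist(),c.mean(0))
f=lambda q,z:toworld('top',[(260+(u-400)/4,205+v/4) for u,v in q],z).round(1).tolist()
print('bevel',f([(602,88),(730,91)],18)); print('paddle',f([(490,386),(728,428)],18)); print('pot',f([(580,258)],38)); print('tile',f([(465,452)],60))
print('jar',toworld('top',[(400+150/4,190+285/4)],96+6+55).round(0))
print('stamp',toworld('top',[(400+290/4,190+248/4)],96+30).round(0))
print(bot.get_obs()['tool_pos'])
E
```

```text
[[676.2, -327.8, 213.0], [464.7, -298.0, 213.0]] [ 570.4 -312.9  213. ] 213.5900098416417 -0.1400203896497806
[[698.0, -251.0, 151.0], [670.0, -410.0, 151.0], [441.0, -371.0, 151.0], [465.0, -204.0, 151.0]] [ 568.50427992 -309.22770657  151.        ]
bevel [[651.1, 43.3, 18.0], [650.3, -43.0, 18.0]]
paddle [[450.1, 114.1, 18.0], [425.3, -44.4, 18.0]]
pot [[535.2, 54.7, 38.0]]
tile [[408.2, 124.9, 60.0]]
jar [[ 553. -268.  157.]]
stamp [[ 579. -361.  126.]]
[ 167.50051146 -497.20407972  243.11921868]
```

```bash
python3 -m pendant '[[[0.4,0.2,0.4],[0,0,-0.3],1],[[0.7,0.3,0.4],[0,0,-0.4],1],[[0.7,0.3,0.4],[0,0,-0.4],1],[[0.7,0.3,0.4],[0,0,-0.4],1],[[0.7,0.3,0.4],[0,0,-0.4],1],[[0.7,0.3,0.3],[0,0,-0.4],1],[[0.7,0.3,0],[0,0,-0.4],1],[[0.7,0.3,0],[0,0,-0.4],1],[[0.7,0.3,0],[0,0,-0.4],1],[[0.7,0.3,0],[0,0,-0.4],1]]'; python3 -m pendant '[[[0.7,0.3,0],[0,0,0],1],[[0.7,0.3,0],[0,0,0],1],[[0.7,0.3,0],[0,0,0],1],[[0.7,0.3,0],[0,0,0],1],[[0.7,0.3,0],[0,0,0],1],[[0.7,0.3,0],[0,0,0],1],[[0.7,0.3,0],[0,0,0],1],[[0.7,0.3,0],[0,0,0],1],[[0.4,0.3,0],[0,0,0],1],[[0.2,0.2,0],[0,0,0],1]]'
python3 - <<'E'
from h import *
o=bot.get_obs(); print(o['tool_pos'],o['tcp_rot'],o['time'])
im,P=snap('wrist','w1.png'); np.savez('w1.npz',K=P[0],d=P[1],T=P[2])
E
```

```text
time: 0.93
tool_pos: [369.4, -409.8, 312.4]
tcp_rot: [-3.141, 0.001, -0.146]
contact_force: [0.1, -0.5, -0.4]
grip_width: 91.9
finger_force: 0.0
time: 1.77
tool_pos: [555.7, -322.3, 311.8]
tcp_rot: [-3.141, 0.001, -0.142]
contact_force: [-0.4, 0.0, -0.3]
grip_width: 92.1
finger_force: 0.0
[ 555.73058445 -322.30662441  311.77342513] [-3.14071280e+00  1.15959799e-03 -1.41763321e-01] 1.7667
```

View pics/w1.png

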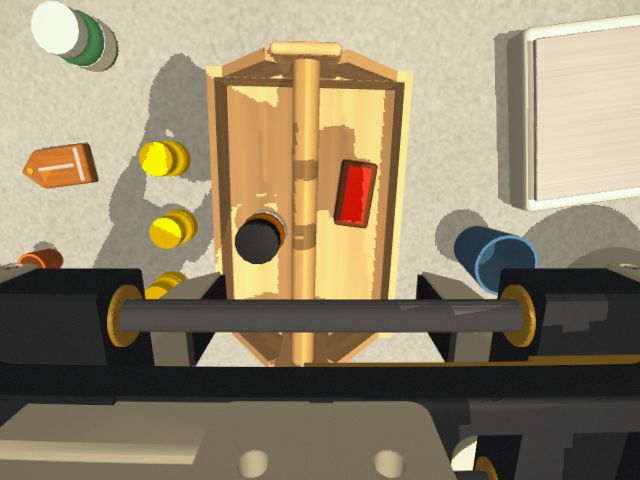

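```bash
python3 - <<'E'
from h import *
n=np.load('w1.npz'); P=(n['K'],n['d'],n['T'])
w=toworld('wrist',[(307,62),(303,362),(305,200)],213,P); d=w[0]-w[1]
print(w.round(1).tolist(),w[:2].mean(0),np.linalg.norm(d),np.arctan2(d[1],d[0]))
w=toworld('wrist',[(208,68),(411,72)],151,P);print(w.round(1).tolist())
w=toworld('wrist',[(208,68),(411,72)],96+55,P);d=w[0]-w[1];print(np.linalg.norm(d),np.arctan2(d[1],d[0])-np.pi/2, w.mean(0))
E
```

```text
[[677.1, -330.4, 213.0], [466.9, -295.4, 213.0], [591.1, -316.0, 213.0]] [ 571.9677141  -312.88893433  213.        ] 213.08868178830798 -0.16518753755927637
[[698.7, -251.5, 151.0], [672.9, -411.2, 151.0]]
161.79123919006798 -0.16024193670114428 [ 685.83709269 -331.31199294  151.        ]
```

```bash
python3 -m pendant '[[[0.25,0.16,0],[0,0,-0.08],1],[[0.25,0.16,-0.2],[0,0,-0.09],1],[[0,0,-0.5],[0,0,0],1],[[0,0,-0.7],[0,0,0],1],[[0,0,-0.7],[0,0,0],1],[[0,0,-0.6],[0,0,0],1],[[0,0,-0.5],[0,0,0],1],[[0,0,-0.3],[0,0,0],1],[[0,0,-0.17],[0,0,0],1],[[0,0,0],[0,0,0],1]]'; python3 -m pendant '[[[0,0,0],[0,0,0],-1],[[0,0,0],[0,0,0],-1],[[0,0,0],[0,0,0],-1],[[0,0,0],[0,0,0],-1],[[0,0,0],[0,0,0],-1],[[0,0,0],[0,0,0],-1],[[0,0,0],[0,0,0],-1],[[0,0,0],[0,0,0],-1],[[0,0,0],[0,0,0],-1],[[0,0,0],[0,0,0],-1]]'
```

```text
time: 2.65
tool_pos: [569.1, -314.0, 201.7]
tcp_rot: [-3.141, 0.001, -0.164]
contact_force: [0.1, -0.6, -0.5]
grip_width: 91.5
finger_force: 0.0
time: 3.48
tool_pos: [569.6, -314.0, 202.6]
tcp_rot: [3.141, 0.0, -0.164]
contact_force: [0.2, 0.3, 0.8]
grip_width: 29.8
finger_force: 0.0
```

```bash
python3 -m pendant '[[[0,0,0],[0,0,0],-1],[[0,0,0],[0,0,0],-1],[[0,0,0],[0,0,0],-1],[[0,0,0],[0,0,0],-1],[[0,0,0],[0,0,0],-1],[[0,0,0.05],[0,0,0],-1],[[0,0,0.1],[0,0,0],-1],[[0,0,0.1],[0,0,0],-1],[[0,0,0.1],[0,0,0],-1],[[0,0,0.1],[0,0,0],-1]]'; python3 -m pendant '[[[0,0,0.15],[0,0,0],-1],[[0,0,0.2],[0,0,0],-1],[[0,0,0.25],[0,0,0],-1],[[0,0,0.25],[0,0,0],-1],[[0,0,0.3],[0,0,0],-1],[[0,0,0.3],[0,0,0],-1],[[0,0,0.3],[0,0,0],-1],[[0,0,0.2],[0,0,0],-1],[[0,0,0.1],[0,0,0],-1],[[0,0,0],[0,0,0],-1]]'; python3 - <<'E'
from h import *
print(bot.get_obs()['contact_force'],bot.get_obs()['moment'])
a,P=snap('side','s2.png'); b,_=snap('wrist','w2.png')
o=np.hstack([cv2.resize(a[100:300,250:450],(400,400)),cv2.resize(b,(400,300))[:300].repeat(1,0) if 0 else cv2.copyMakeBorder(cv2.resize(b,(400,300)),0,100,0,0,0)])
cv2.imwrite('pics/c2.png',o)
E
```

```text
time: 4.32
tool_pos: [569.4, -314.2, 216.1]
tcp_rot: [3.141, 0.001, -0.164]
contact_force: [0.4, 0.2, -6.3]
grip_width: 17.1
finger_force: 30.0
time: 5.15
tool_pos: [569.8, -314.1, 278.7]
tcp_rot: [3.141, -0.001, -0.164]
contact_force: [1.0, -0.1, -6.0]
grip_width: 17.5
finger_force: 30.0
[ 1.02670452 -0.09423545 -5.95293563] [0.00401767 0.02305101 0.01653226]
```

View pics/c2.png

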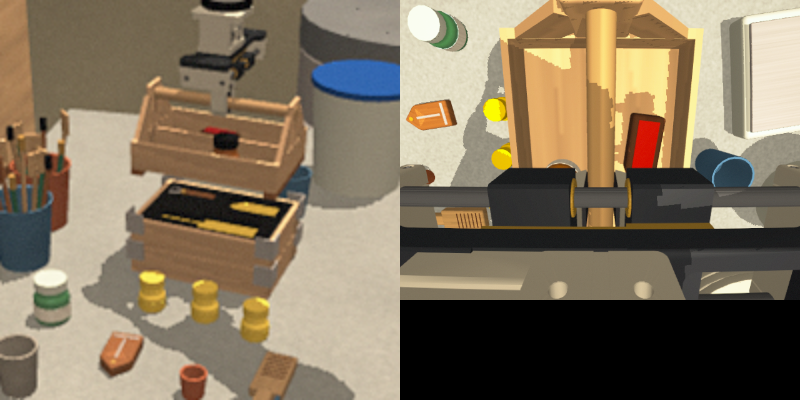

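```bash
python3 -m pendant '[[[0,0.1,0],[0,0,0],-1],[[0,0.2,0],[0,0,0],-1],[[0,0.3,0],[0,0,0.05],-1],[[0,0.4,0],[0,0,0.07],-1],[[0,0.5,0],[0,0,0.07],-1],[[0,0.6,0],[0,0,0.07],-1],[[0,0.7,0],[0,0,0.07],-1],[[0,0.8,0],[0,0,0.07],-1],[[0,0.8,0],[0,0,0.07],-1],[[0,0.8,0],[0,0,0.07],-1]]'; python3 -m pendant '[[[0,0.8,0],[0,0,0.07],-1],[[0,0.8,0],[0,0,0.07],-1],[[0,0.8,0],[0,0,0.07],-1],[[0,0.8,0],[0,0,0.07],-1],[[0,0.8,0],[0,0,0.07],-1],[[0,0.8,0],[0,0,0.07],-1],[[0,0.8,0],[0,0,0.07],-1],[[0,0.8,0],[0,0,0.07],-1],[[0,0.8,0],[0,0,0.07],-1],[[0,0.8,0],[0,0,0.07],-1]]'; python3 -m pendant '[[[0.02,0.8,0],[0,0,0.05],-1],[[0.02,0.8,0],[0,0,0.04],-1],[[0.02,0.8,0],[0,0,0.03],-1],[[0.02,0.8,0],[0,0,0],-1],[[0.02,0.8,0],[0,0,0],-1],[[0.02,0.7,0],[0,0,0],-1],[[0.02,0.6,0],[0,0,0],-1],[[0,0.5,0],[0,0,0],-1],[[0,0.4,0],[0,0,0],-1],[[0,0.3,0],[0,0,0],-1]]'
```

```text
time: 6.08
tool_pos: [569.2, -155.3, 277.9]
tcp_rot: [-3.141, -0.0, -0.097]
contact_force: [0.1, -0.3, -6.7]
grip_width: 17.2
finger_force: 30.0
time: 6.92
tool_pos: [568.5, 84.6, 278.0]
tcp_rot: [-3.141, -0.0, -0.013]
contact_force: [-0.1, 0.3, -6.5]
grip_width: 17.3
finger_force: 30.0
time: 7.75
tool_pos: [573.0, 278.7, 277.7]
tcp_rot: [-3.142, 0.0, 0.001]
contact_force: [0.1, -0.0, -6.3]
grip_width: 17.0
finger_force: 30.0
```

```bash
python3 -m pendant '[[[0,0.2,-0.1],[0,0,0],-1],[[0,0.1,-0.3],[0,0,0],-1],[[0.03,0.07,-0.5],[0,0,0],-1],[[0,0,-0.6],[0,0,0],-1],[[0,0,-0.7],[0,0,0],-1],[[0,0,-0.7],[0,0,0],-1],[[0,0,-0.6],[0,0,0],-1],[[0,0,-0.5],[0,0,0],-1],[[0,0,-0.3],[0,0,0],-1],[[0,0,-0.2],[0,0,0],-1]]'; python3 -m pendant '[[[0,0,-0.1],[0,0,0],-1],[[0,0,-0.1],[0,0,0],-1],[[0,0,-0.1],[0,0,0],-1],[[0,0,-0.05],[0,0,0],-1],[[0,0,-0.05],[0,0,0],-1],[[0,0,-0.05],[0,0,0],-1],[[0,0,-0.03],[0,0,0],-1],[[0,0,0],[0,0,0],-1],[[0,0,0],[0,0,0],-1],[[0,0,0],[0,0,0],-1]]'
```

```text
time: 8.58
tool_pos: [574.1, 287.2, 140.8]
tcp_rot: [3.14, 0.002, -0.001]
contact_force: [-0.2, 0.1, -5.6]
grip_width: 17.2
finger_force: 30.0
time: 9.42
tool_pos: [574.7, 288.2, 128.4]
tcp_rot: [-3.142, -0.0, -0.0]
contact_force: [0.3, -0.5, -6.7]
grip_width: 17.2
finger_force: 30.0
```

```bash
python3 -m pendant '[[[0,0,-0.03],[0,0,0],-1],[[0,0,-0.03],[0,0,0],-1],[[0,0,0],[0,0,0],-1],[[0,0,0],[0,0,0],-1],[[0,0,0],[0,0,0],-1],[[0,0,0],[0,0,0],-1],[[0,0,0],[0,0,0],-1],[[0,0,0],[0,0,0],-1],[[0,0,0],[0,0,0],-1],[[0,0,0],[0,0,0],-1]]'
```

```text
time: 10.25
tool_pos: [574.8, 288.1, 126.6]
tcp_rot: [3.142, -0.0, -0.0]
contact_force: [1.1, -0.5, -3.0]
grip_width: 16.9
finger_force: 30.0
```

```bash
python3 -m pendant '[[[0,0,-0.03],[0,0,0],-1],[[0,0,0],[0,0,0],-1],[[0,0,0],[0,0,0],-1],[[0,0,0],[0,0,0],-0.2],[[0,0,0],[0,0,0],-0.2],[[0,0,0],[0,0,0],-0.2],[[0,0,0],[0,0,0],-0.2],[[0,0,0],[0,0,0],-0.2],[[0,0,0],[0,0,0],-0.2],[[0,0,0],[0,0,0],-0.2]]'; python3 -m pendant '[[[0,0,0.1],[0,0,0],-0.2],[[0,0,0.3],[0,0,0],-0.2],[[0,0,0.5],[0,0,0],-0.2],[[0,0,0.6],[0,0,0],-0.2],[[0,0,0.7],[0,0,0],-0.2],[[0,0,0.7],[0,0,0],-0.2],[[0,0,0.7],[0,0,0],-0.2],[[0,0,0.7],[0,0,0],-0.2],[[0,0,0.5],[0,0,0],-0.2],[[0,0,0.4],[0,0,0],-0.2]]'
```

```text
time: 11.08
tool_pos: [574.7, 288.2, 125.4]
tcp_rot: [3.142, 0.0, -0.0]
contact_force: [-0.5, -0.4, -0.4]
grip_width: 36.7
finger_force: 0.0
time: 11.92
tool_pos: [574.9, 288.3, 284.5]
tcp_rot: [-3.141, -0.003, -0.0]
contact_force: [0.9, 0.1, -0.1]
grip_width: 36.5
finger_force: 0.0
```

```bash
python3 - <<'E'
from h import *
im,P=snap('top','top1.png')
a=cv2.resize(im[190:315,400:495],None,fx=4.6,fy=4.6,interpolation=cv2.INTER_CUBIC)
b=cv2.resize(im[190:325,165:355],None,fx=1.9,fy=1.9,interpolation=cv2.INTER_CUBIC)
o=np.zeros((575,800,3),np.uint8); o[:a.shape[0],:a.shape[1]]=a; o[:b.shape[0],a.shape[1]:a.shape[1]+b.shape[1]]=b
cv2.imwrite('pics/top1c.png',o)
E
```

```text
(no output)
```

View pics/top1c.png

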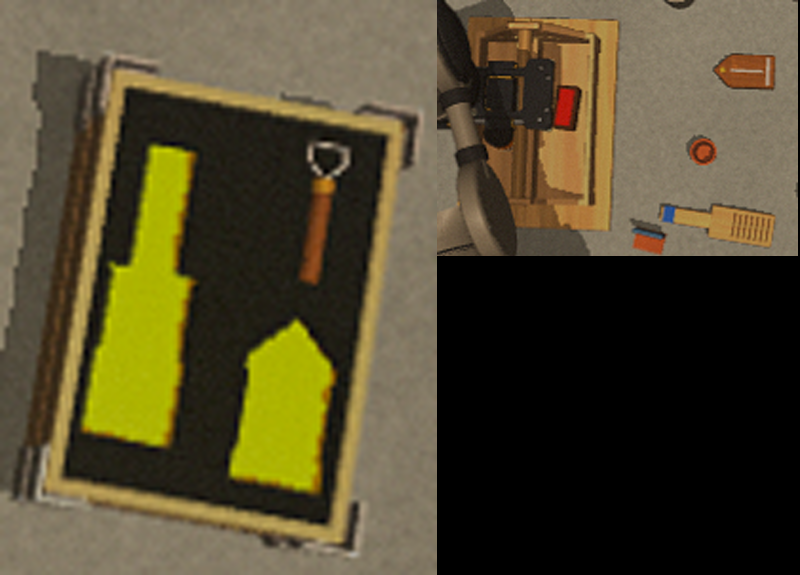

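```bash
cat >> h.py <<'E'
from scipy.spatial.transform import Rotation as Ro
def tool(p,yaw):
    M=np.eye(4); M[:3,:3]=Ro.from_euler('xyz',[np.pi,0,yaw]).as_matrix(); M[:3,3]=p; return M
PAD=np.array([(-70,-23),(20,-23),(20,-11),(90,-11),(90,11),(20,11),(20,23),(-70,23)],float)
BEV=np.array([(-40,-24),(24,-24),(48,0),(24,24),(-40,24)],float)
def place(poly,x,y,a,z):
    c,s=np.cos(a),np.sin(a); q=poly@np.array([[c,s],[-s,c]])+[x,y]; return np.c_[q,np.full(len(q),z)]
E
python3 - <<'E'
from h import *
n=np.load('w1.npz'); P=(n['K'],n['d'],n['T'])
o=[555.73,-322.3,311.77]; C=n['T']@tool(o,-0.1418)  # cam from tool
print(C.round(3).tolist(),P[0].round(1).tolist(),P[1]); np.save('C.npy',C)
for p,y in [((560,-150,320),1.5),((540,-100,300),1.5),((540,-120,350),1.5)]:
    Q=(P[0],P[1],C@np.linalg.inv(tool(p,y)))
    print(p,topix('wrist',np.vstack([place(PAD,434,13,1.41,18),place(BEV,651,5,1.57,18)]),Q).round(0).tolist())
for p in [(500,-300,300),(470,-295,300),(450,-295,320)]:
    Q=(P[0],P[1],C@np.linalg.inv(tool(p,-.16)))
    print(p,topix('wrist',place(np.array([(-117,-82),(117,-82),(117,82),(-117,82)]),570,-313,-.16,96),Q).round(0).tolist())
E
```

```text
[[0.001, 1.0, 0.0, 0.209], [-0.969, 0.001, -0.247, 28.879], [-0.247, -0.0, 0.969, 152.63], [0.0, 0.0, 0.0, 1.0]] [[350.1, 0.0, 320.9], [0.0, 350.1, 241.8], [0.0, 0.0, 1.0]] [-0.02914423  0.          0.          0.          0.        ]
(560, -150, 320) [[222.0, 139.0], [225.0, 59.0], [214.0, 59.0], [216.0, -9.0], [197.0, -10.0], [195.0, 57.0], [185.0, 56.0], [185.0, 136.0], [411.0, 104.0], [410.0, 45.0], [389.0, 24.0], [368.0, 48.0], [370.0, 107.0]]
(540, -100, 300) [[240.0, 181.0], [243.0, 101.0], [232.0, 100.0], [235.0, 33.0], [215.0, 31.0], [213.0, 98.0], [203.0, 97.0], [202.0, 177.0], [432.0, 145.0], [433.0, 87.0], [411.0, 66.0], [390.0, 90.0], [391.0, 148.0]]
(540, -120, 350) [[247.0, 162.0], [250.0, 90.0], [240.0, 89.0], [243.0, 28.0], [225.0, 27.0], [223.0, 87.0], [213.0, 87.0], [212.0, 159.0], [421.0, 130.0], [420.0, 77.0], [401.0, 58.0], [382.0, 80.0], [384.0, 133.0]]
(500, -300, 300) [[402.0, 264.0], [416.0, 11.0], [230.0, 10.0], [244.0, 264.0]]
(470, -295, 300) [[404.0, 235.0], [419.0, -28.0], [229.0, -28.0], [242.0, 235.0]]
(450, -295, 320) [[398.0, 213.0], [410.0, -42.0], [230.0, -42.0], [242.0, 213.0]]
```

```bash
python3 -m pendant '[[[0,-0.2,0],[0,0,0.3],1],[[0,-0.4,0],[0,0,0.6],1],[[-0.06,-0.6,0],[0,0,0.7],1],[[-0.06,-0.7,0],[0,0,0.7],1],[[-0.06,-0.7,0],[0,0,0.7],1],[[-0.06,-0.7,0],[0,0,0.7],1],[[-0.06,-0.7,0],[0,0,0.7],1],[[-0.06,-0.7,0],[0,0,0.7],1],[[-0.06,-0.7,0],[0,0,0.7],1],[[-0.06,-0.7,0],[0,0,0.7],1]]'; python3 -m pendant '[[[-0.06,-0.7,0],[0,0,0.7],1],[[-0.06,-0.7,0],[0,0,0.7],1],[[-0.06,-0.7,0],[0,0,0.7],1],[[-0.06,-0.7,0],[0,0,0.7],1],[[-0.06,-0.7,-0.1],[0,0,0.7],1],[[-0.06,-0.7,-0.1],[0,0,0.7],1],[[-0.06,-0.7,-0.1],[0,0,0.7],1],[[-0.06,-0.5,-0.1],[0,0,0.6],1],[[-0.06,-0.4,-0.1],[0,0,0.4],1],[[0,-0.3,0],[0,0,0.2],1]]'
python3 - <<'E'
from h import *
o=bot.get_obs(); print(o['tool_pos'],o['tcp_rot'],o['joint_positions'],o['time'])
im,P=snap('wrist','w3.png'); np.savez('w3.npz',K=P[0],d=P[1],T=P[2])
E
```

```text
time: 12.8
tool_pos: [559.9, 104.2, 281.8]
tcp_rot: [3.141, -0.0, 0.784]
contact_force: [0.3, -0.7, 0.6]
grip_width: 91.6
finger_force: 0.0
time: 13.63
tool_pos: [543.4, -79.0, 266.1]
tcp_rot: [-3.141, 0.0, 1.513]
contact_force: [0.9, 0.2, -0.7]
grip_width: 92.3
finger_force: 0.0
[543.36567596 -79.03780664 266.13288374] [-3.14074479e+00  4.01053204e-05  1.51306865e+00] [-2.83913443e-01  3.70813965e-01  1.41793477e+00 -2.34740206e-04
  1.35366120e+00 -2.26135087e-01] 13.6333
```

View pics/w3.png

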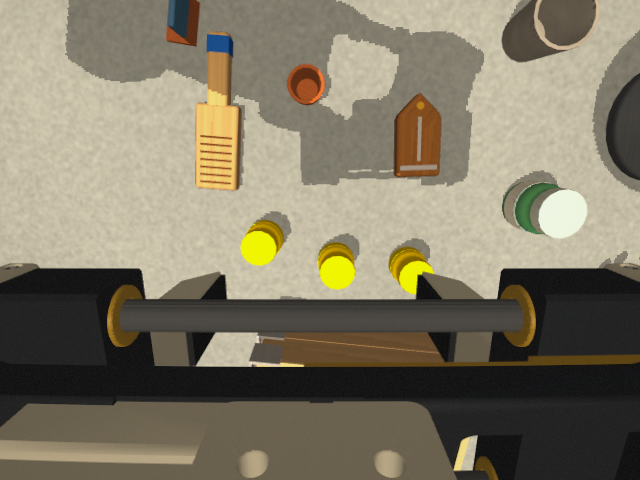

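```bash
cat >> h.py <<'E'
from scipy.optimize import minimize
def mask_poly(px,sh,s=8):
    m=np.zeros(sh,np.uint8); cv2.fillPoly(m,[np.round(px*2**6).astype(np.int32)],1,shift=6); return m
S=4
def sil(poly,v,z0,z1,P,roi,mode):
    x0,y0,x1,y1=roi; sh=((y1-y0)*S,(x1-x0)*S)
    ms=[mask_poly((topix('',place(poly,*v,z),P)-[x0-.5,y0-.5])*S,sh) for z in np.linspace(z0,z1,4)]
    m=np.bitwise_or.reduce(ms) if mode=='or' else np.bitwise_and.reduce(ms)
    return cv2.resize(m*255,(x1-x0,y1-y0),interpolation=cv2.INTER_AREA)/255.
def fit(poly,v0,z0,z1,P,mask,roi,mode):
    x0,y0,x1,y1=roi; M=mask[y0:y1,x0:x1].astype(float)
    f=lambda v:np.abs(sil(poly,v,z0,z1,P,roi,mode)-M).sum()
    sx=np.array([[0,0,0],[5,0,0],[0,5,0],[0,0,.06]])
    v=np.array(v0,float)
    for k in(1,.5,.3): r=minimize(f,v,method='Nelder-Mead',options=dict(initial_simplex=v+sx*k,xatol=.02,fatol=.05)); v=r.x
    return v,r.fun,M.sum()
E
python3 - <<'E'
from h import *
n=np.load('w3.npz'); P=(n['K'],n['d'],n['T']); im=cv2.imread('pics/w3.png')
h=cv2.cvtColor(im,cv2.COLOR_BGR2HSV); m=(h[...,1]>95).astype(np.uint8)
m=cv2.morphologyEx(m,cv2.MORPH_CLOSE,np.ones((5,5)))
def big(m,roi):
    k=np.zeros_like(m); x0,y0,x1,y1=roi; c=m[y0:y1,x0:x1]
    n,l,s,_=cv2.connectedComponentsWithStats(c); i=1+np.argmax(s[1:,4]); k[y0:y1,x0:x1]=l==i; print(s[i]); 
    q=k.copy(); ct,_=cv2.findContours(q,0,2); cv2.drawContours(k,ct,-1,1,-1); return k
r1=(185,25,255,200); r2=(380,85,455,190)
print('paddle',fit(PAD,(434,13,1.41),1,18,P,big(m,r1),r1,'or'))
print('bevel',fit(BEV,(651,5,1.57),1,18,P,big(m,r2),r2,'or'))
E
```

```text
[  11    6   46  160 5507]
paddle (array([437.3146424 ,  23.99688863,   1.43750148]), np.float64(328.0392156862745), np.float64(5507.0))
[  14    8   48   84 3195]
bevel (array([651.65298069,  -3.98935312,   1.55522578]), np.float64(156.81960784313725), np.float64(3360.0))
```

```bash
python3 -m pendant '[[[-0.2,0.2,-0.2],[0,0,-0.1],1],[[-0.4,0.4,-0.5],[0,0,-0.1],1],[[-0.4,0.4,-0.6],[0,0,-0.1],1],[[-0.4,0.4,-0.6],[0,0,-0.1],1],[[-0.4,0.4,-0.6],[0,0,-0.1],1],[[-0.4,0.4,-0.6],[0,0,-0.1],1],[[-0.4,0.4,-0.6],[0,0,-0.03],1],[[-0.4,0.4,-0.5],[0,0,0],1],[[-0.34,0.25,-0.4],[0,0,0],1],[[-0.2,0.18,-0.3],[0,0,0],1]]'; python3 -m pendant '[[[0,0,-0.3],[0,0,0],1],[[0,0,-0.3],[0,0,0],1],[[0,0,-0.3],[0,0,0],1],[[0,0,-0.3],[0,0,0],1],[[0,0,-0.3],[0,0,0],1],[[0,0,-0.3],[0,0,0],1],[[0,0,-0.2],[0,0,0],1],[[0,0,-0.1],[0,0,0],1],[[0,0,0],[0,0,0],1],[[0,0,0],[0,0,0],1]]'
```

```text
time: 14.52
tool_pos: [436.2, 26.3, 118.8]
tcp_rot: [-3.14, -0.0, 1.436]
contact_force: [0.3, -0.1, 0.8]
grip_width: 91.5
finger_force: 0.0
time: 15.35
tool_pos: [437.9, 25.0, 56.5]
tcp_rot: [-3.142, 0.0, 1.436]
contact_force: [-0.3, 0.9, 0.2]
grip_width: 91.9
finger_force: 0.0
```

```bash
python3 -m pendant '[[[-0.02,-0.03,-0.3],[0,0,0],1],[[0,0,-0.3],[0,0,0],1],[[0,0,-0.25],[0,0,0],1],[[0,0,-0.15],[0,0,0],1],[[0,0,-0.05],[0,0,0],0.4],[[0,0,0],[0,0,0],-1],[[0,0,0],[0,0,0],-1],[[0,0,0],[0,0,0],-1],[[0,0,0],[0,0,0],-1],[[0,0,0],[0,0,0],-1]]'; python3 -m pendant '[[[0,0,0],[0,0,0],-1],[[0,0,0],[0,0,0],-1],[[0,0,0],[0,0,0],-1],[[0,0,0],[0,0,0],-1],[[0,0,0.1],[0,0,0],-1],[[0,0,0.2],[0,0,0],-1],[[0,0,0.3],[0,0,0],-1],[[0,0,0.4],[0,0,0],-1],[[0,0,0.4],[0,0,0],-1],[[0,0,0.4],[0,0,0],-1]]'
```

```text
time: 16.18
tool_pos: [437.4, 24.1, 25.3]
tcp_rot: [3.141, 0.0, 1.436]
contact_force: [-0.9, -0.6, 1.0]
grip_width: 56.6
finger_force: 0.0
time: 17.02
tool_pos: [437.3, 24.1, 80.3]
tcp_rot: [3.141, 0.0, 1.436]
contact_force: [-0.1, -0.1, -0.6]
grip_width: 45.7
finger_force: 30.0
```

```bash
python3 -m pendant '[[[0,0,0.6],[0,0,-0.2],-1],[[0,-0.2,0.7],[0,0,-0.4],-1],[[0,-0.4,0.7],[0,0,-0.5],-1],[[0,-0.6,0.7],[0,0,-0.5],-1],[[0.1,-0.6,0.7],[0,0,-0.6],-1],[[0.1,-0.6,0.7],[0,0,-0.6],-1],[[0.1,-0.6,0.7],[0,0,-0.6],-1],[[0.1,-0.6,0.7],[0,0,-0.6],-1],[[0.1,-0.6,0.7],[0,0,-0.6],-1],[[0.1,-0.6,0.6],[0,0,-0.6],-1]]'; python3 -m pendant '[[[0.1,-0.7,0.2],[0,0,-0.6],-1],[[0.1,-0.7,0],[0,0,-0.6],-1],[[0.1,-0.7,0],[0,0,-0.6],-1],[[0.1,-0.7,0],[0,0,-0.6],-1],[[0.1,-0.7,0],[0,0,-0.6],-1],[[0.1,-0.7,0],[0,0,-0.6],-1],[[0.1,-0.7,0],[0,0,-0.6],-1],[[0.1,-0.7,0],[0,0,-0.6],-1],[[0.1,-0.7,0],[0,0,-0.6],-1],[[0.1,-0.7,0],[0,0,-0.6],-1]]'; python3 -m pendant '[[[0.1,-0.6,0],[0,0,-0.6],-1],[[0,-0.5,0],[0,0,-0.6],-1],[[0,-0.4,0],[0,0,-0.6],-1],[[0,-0.3,0],[0,0,-0.5],-1],[[0,-0.1,0],[0,0,-0.4],-1],[[0,0,0],[0,0,-0.1],-1],[[0,0,0],[0,0,0],-1],[[0,0,0],[0,0,0],-1],[[0,0,0],[0,0,0],-1],[[0,0,0],[0,0,0],-1]]'
python3 - <<'E'
from h import *
o=bot.get_obs(); print(o['tool_pos'],o['tcp_rot'],o['time'])
im,P=snap('wrist','w4.png'); np.savez('w4.npz',K=P[0],d=P[1],T=P[2])
E
```

```text
time: 17.85
tool_pos: [455.0, -120.6, 285.5]
tcp_rot: [3.14, -0.001, 0.808]
contact_force: [0.4, -0.3, -1.3]
grip_width: 45.5
finger_force: 30.0
time: 18.68
tool_pos: [484.9, -330.6, 289.8]
tcp_rot: [3.142, -0.0, 0.088]
contact_force: [-0.4, 0.3, -0.4]
grip_width: 45.4
finger_force: 30.0
time: 19.52
tool_pos: [488.3, -386.4, 289.3]
tcp_rot: [3.141, -0.0, -0.243]
contact_force: [-0.6, 0.7, -0.6]
grip_width: 45.6
finger_force: 30.0
[ 488.31069367 -386.40443973  289.32196306] [ 3.14148050e+00 -1.08453505e-04 -2.42802145e-01] 19.5167
```

View pics/w4.png

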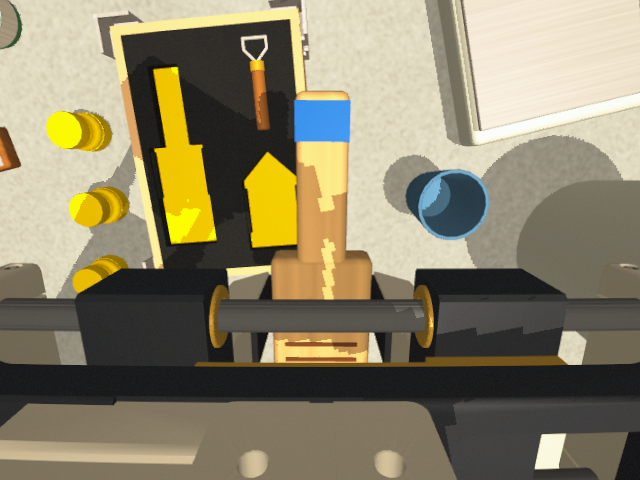

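```bash
cat > ft.py <<'E'
from h import *
def yel(im):
    h=cv2.cvtColor(im,cv2.COLOR_BGR2HSV); return ((h[...,1]>190)&(h[...,2]>90)&(abs(h[...,0].astype(int)-27)<6)).astype(np.uint8)
def comp(m,roi):
    k=np.zeros_like(m); x0,y0,x1,y1=roi; n,l,s,_=cv2.connectedComponentsWithStats(m[y0:y1,x0:x1]); i=1+np.argmax(s[1:,4]); k[y0:y1,x0:x1]=l==i
    return k
grow=lambda p,g:cv2_off(p,g)
def cv2_off(p,g):
    # offset polygon outward by g (CCW)
    n=len(p); out=[]
    for i in range(n):
        a,b,c=p[i-1],p[i],p[(i+1)%n]; u=(b-a)/np.linalg.norm(b-a); v=(c-b)/np.linalg.norm(c-b)
        nu=np.array([u[1],-u[0]]); nv=np.array([v[1],-v[0]]); k=nu+nv; out.append(b+g*k/(1+nu@nv))
    return np.array(out)
PC,BC=cv2_off(PAD,2.5),cv2_off(BEV,2.5)
E
python3 - <<'E'
from ft import *
for f,nm,r1,r2 in [('pics/w4.png','w4',(140,55,230,255),(235,140,295,255)),('pics/top1.png','top',(412,215,446,292),(446,255,478,302))]:
    im=cv2.imread(f)
    if nm=='w4': n=np.load('w4.npz'); P=(n['K'],n['d'],n['T'])
    else: P=par('top')
    m=yel(im)
    for name,poly,g,r in (('pad',PC,(562,-275,-.16),r1),('bev',BC,(540,-355,-.16),r2)):
        M=comp(m,r); v,e,a=fit(poly,g,84,96,P,M,r,'and'); print(nm,name,v.round(3),e.round(1),a)
n=np.load('w4.npz'); P=(n['K'],n['d'],n['T']); T=tool((488.31,-386.40,289.32),-.2428)
for x,z in((90,7.3),(90,20),(20,7.3)): print(x,topix('',[(T@[x,y,z,1])[:3] for y in(-11,11,-23,23)],P).round(1).tolist())
E
```

```text
w4 pad [ 5.69380e+02 -2.68127e+02 -1.68000e-01] 238.7 6475.0
w4 bev [ 5.15941e+02 -3.45239e+02 -1.42000e-01] 125.4 3855.0
top pad [ 5.69523e+02 -2.65597e+02 -1.64000e-01] 90.3 916.0
top bev [ 5.16443e+02 -3.41600e+02 -1.95000e-01] 63.4 578.0
90 [[293.7, 89.5], [349.4, 89.5], [263.4, 89.5], [379.7, 89.6]]
90 [[295.9, 94.7], [347.0, 94.7], [268.1, 94.7], [374.9, 94.8]]
20 [[296.5, 259.1], [346.2, 259.1], [269.4, 259.1], [373.4, 259.1]]
```

```bash
python3 - <<'E'
from ft import *
vis=[]
for f,nm,r1,r2 in [('pics/w4.png','w4',(140,55,230,255),(235,140,295,255)),('pics/top1.png','top',(412,215,446,292),(446,255,478,302))]:
    im=cv2.imread(f)
    if nm=='w4': n=np.load('w4.npz'); P=(n['K'],n['d'],n['T'])
    else: P=par('top')
    h=cv2.cvtColor(im,cv2.COLOR_BGR2HSV).astype(int)
    m=((h[...,1]>150)&(h[...,2]>65)&(h[...,0]>8)&(h[...,0]<36)).astype(np.uint8)
    for name,poly,g,r in (('pad',PC,(562,-275,-.16),r1),('bev',BC,(520,-345,-.16),r2)):
        M=comp(m,r)
        for gg in(2.5,1.5):
            v,e,a=fit(cv2_off(PAD if name=='pad' else BEV,gg),g,84,96,P,M,r,'and'); print(nm,name,gg,v.round(3),e.round(1),a)
            if gg==2.5:
                im2=cv2.resize(im,None,fx=4,fy=4,interpolation=cv2.INTER_CUBIC)if 0 else im
                s=3 if nm=='w4' else 7
                c=cv2.resize(im[r[1]:r[3],r[0]:r[2]],None,fx=s,fy=s,interpolation=cv2.INTER_NEAREST)
                for z,col in((96,(255,0,0)),(84,(255,255,255))):
                    cv2.polylines(c,[((topix('',place(poly,*v,z),P)-[r[0]-.5,r[1]-.5])*s).astype(int)],True,col,1)
                vis.append(c)
H=max(c.shape[0] for c in vis); o=np.hstack([cv2.copyMakeBorder(c,0,H-c.shape[0],0,4,0) for c in vis]); k=800/o.shape[1]
o=o if k>1 else cv2.resize(o,None,fx=k,fy=k,interpolation=cv2.INTER_AREA); cv2.imwrite('pics/v4.png',o)
E
```

```text
w4 pad 2.5 [ 5.69548e+02 -2.68143e+02 -1.65000e-01] 272.7 6547.0
w4 pad 1.5 [ 5.70042e+02 -2.68000e+02 -1.68000e-01] 549.0 6547.0
w4 bev 2.5 [ 5.16023e+02 -3.45185e+02 -1.45000e-01] 151.8 3895.0
w4 bev 1.5 [ 5.17616e+02 -3.44872e+02 -1.55000e-01] 233.9 3895.0
top pad 2.5 [ 5.69335e+02 -2.66719e+02 -1.67000e-01] 65.0 1010.0
top pad 1.5 [ 5.69068e+02 -2.67213e+02 -1.70000e-01] 90.6 1010.0
top bev 2.5 [ 5.15645e+02 -3.42815e+02 -1.64000e-01] 40.5 626.0
top bev 1.5 [ 5.16346e+02 -3.43260e+02 -1.60000e-01] 49.0 626.0
```

View pics/v4.png

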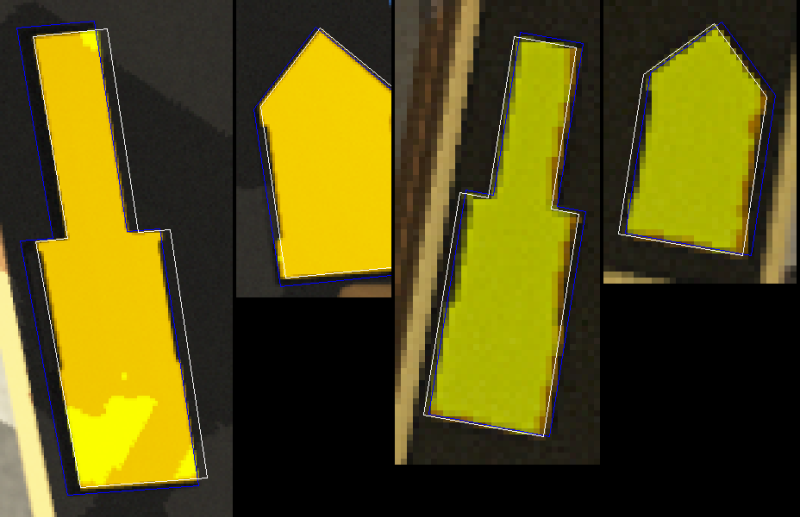

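```bash
python3 -m pendant '[[[0.2,0.3,0],[0,0,0.1],-1],[[0.4,0.5,-0.2],[0,0,0.1],-1],[[0.4,0.6,-0.4],[0,0,0.1],-1],[[0.4,0.6,-0.6],[0,0,0.1],-1],[[0.4,0.6,-0.7],[0,0,0.1],-1],[[0.4,0.6,-0.7],[0,0,0.14],-1],[[0.3,0.4,-0.7],[0,0,0],-1],[[0.2,0.25,-0.6],[0,0,0],-1],[[0,0.1,-0.5],[0,0,0],-1],[[0,0,-0.4],[0,0,0],-1]]'; python3 -m pendant '[[[0,0,-0.1],[0,0,0],-1],[[0,0,0],[0,0,0],-1],[[0,0,0],[0,0,0],-1],[[0,0,0],[0,0,0],-1],[[0,0,0],[0,0,0],-1],[[0,0,0],[0,0,0],-1],[[0,0,0],[0,0,0],-1],[[0,0,0],[0,0,0],-1],[[0,0,0],[0,0,0],-1],[[0,0,0],[0,0,0],-1]]'
python3 - <<'E'
from h import *
o=bot.get_obs(); print(o['tool_pos'],o['tcp_rot'],o['time'])
im,P=snap('wrist','w5.png'); np.savez('w5.npz',K=P[0],d=P[1],T=P[2])
v=(569.4,-267.8,-.166)
from ft import *
for z in(96,84): cv2.polylines(im,[topix('',place(PC,*v,z),P).astype(int)],True,(255,0,0) if z==96 else (255,255,255),1)
c=cv2.resize(im[0:270,180:460],None,fx=2,fy=2); cv2.imwrite('pics/v5.png',c)
E
```

```text
time: 20.4
tool_pos: [569.6, -265.9, 143.5]
tcp_rot: [-3.141, 0.002, -0.164]
contact_force: [-0.2, 0.6, -1.2]
grip_width: 45.1
finger_force: 30.0
time: 21.23
tool_pos: [569.2, -268.4, 142.1]
tcp_rot: [3.141, -0.0, -0.167]
contact_force: [-0.7, -0.0, -0.7]
grip_width: 45.7
finger_force: 30.0
[ 569.24060885 -268.391148    142.09919866] [ 3.14148872e+00 -5.46849778e-05 -1.67239827e-01] 21.2333
```

View pics/v5.png

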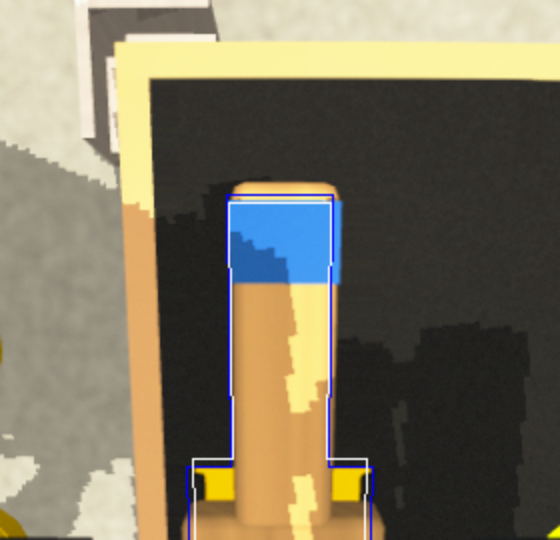

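```bash
python3 - <<'E'
from ft import *
im=cv2.imread('pics/w5.png'); h=cv2.cvtColor(im,cv2.COLOR_BGR2HSV).astype(int)
m=((h[...,1]>150)&(h[...,2]>60)&(h[...,0]>8)&(h[...,0]<36))
for r in (232,234,236,240,244,248):
    x=np.where(m[r,265:380])[0]+265; g=np.split(x,np.where(np.diff(x)>1)[0]+1); print(r,[(a[0],a[-1]) for a in g if len(a)])
for c in (280,290,350,358): x=np.where(m[200:255,c])[0]+200; print(c,x.min(),x.max())
n=np.load('w5.npz');P=(n['K'],n['d'],n['T'])
print([topix('',place(PC,569.4,-267.8,-.166,z),P)[[1,2,5,6]].round(1).tolist() for z in(96,84)])
cv2.imwrite('pics/v5b.png',cv2.resize(im[220:270,260:390],None,fx=6,fy=6,interpolation=cv2.INTER_NEAREST))
E
```

```text
232 [(np.int64(299), np.int64(299)), (np.int64(319), np.int64(319)), (np.int64(321), np.int64(324)), (np.int64(329), np.int64(329)), (np.int64(340), np.int64(340)), (np.int64(342), np.int64(343))]
234 [(np.int64(277), np.int64(297)), (np.int64(304), np.int64(304)), (np.int64(316), np.int64(316)), (np.int64(318), np.int64(319)), (np.int64(321), np.int64(321)), (np.int64(324), np.int64(324)), (np.int64(330), np.int64(330)), (np.int64(333), np.int64(333)), (np.int64(335), np.int64(335)), (np.int64(339), np.int64(339)), (np.int64(346), np.int64(365))]
236 [(np.int64(277), np.int64(297)), (np.int64(299), np.int64(299)), (np.int64(304), np.int64(304)), (np.int64(313), np.int64(313)), (np.int64(315), np.int64(315)), (np.int64(319), np.int64(320)), (np.int64(322), np.int64(322)), (np.int64(325), np.int64(325)), (np.int64(333), np.int64(334)), (np.int64(336), np.int64(336)), (np.int64(338), np.int64(338)), (np.int64(341), np.int64(341)), (np.int64(346), np.int64(365))]
240 [(np.int64(282), np.int64(297)), (np.int64(319), np.int64(319)), (np.int64(321), np.int64(322)), (np.int64(324), np.int64(324)), (np.int64(338), np.int64(339)), (np.int64(346), np.int64(360))]
244 [(np.int64(282), np.int64(297)), (np.int64(300), np.int64(300)), (np.int64(312), np.int64(312)), (np.int64(314), np.int64(314)), (np.int64(320), np.int64(320)), (np.int64(340), np.int64(340)), (np.int64(342), np.int64(342)), (np.int64(346), np.int64(360))]
248 [(np.int64(282), np.int64(297)), (np.int64(302), np.int64(302)), (np.int64(314), np.int64(314)), (np.int64(343), np.int64(343)), (np.int64(345), np.int64(359))]
280 233 237
290 233 250
350 233 250
358 233 251
[[[366.6, 233.8], [344.7, 233.8], [295.4, 233.9], [273.6, 233.9]], [[364.0, 229.2], [343.4, 229.2], [296.9, 229.2], [276.3, 229.3]]]
```

View pics/v5b.png

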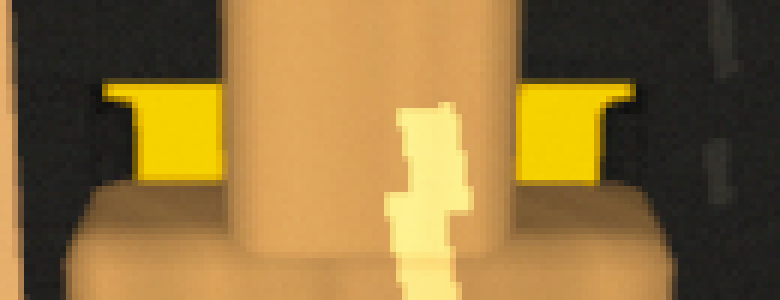

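```bash
python3 -m pendant '[[[0.03,0,-0.1],[0,0,0],-1],[[0,0,-0.2],[0,0,0],-1],[[0,0,-0.15],[0,0,0],-1],[[0,0,-0.1],[0,0,0],-1],[[0,0,-0.07],[0,0,0],-1],[[0,0,-0.05],[0,0,0],-1],[[0,0,-0.05],[0,0,0],-1],[[0,0,-0.05],[0,0,0],-1],[[0,0,0],[0,0,0],-1],[[0,0,0],[0,0,0],-1]]'
```

```text
time: 22.12
tool_pos: [570.2, -268.4, 119.0]
tcp_rot: [3.141, -0.0, -0.167]
contact_force: [-0.9, 0.4, -0.7]
grip_width: 45.3
finger_force: 30.0
```

```bash
python3 -m pendant '[[[0,0,-0.03],[0,0,0],-1],[[0,0,-0.03],[0,0,0],-1],[[0,0,-0.03],[0,0,0],-1],[[0,0,-0.03],[0,0,0],-1],[[0,0,0],[0,0,0],-1],[[0,0,0],[0,0,0],-1],[[0,0,0],[0,0,0],-1],[[0,0,0],[0,0,0],-1],[[0,0,0],[0,0,0],-1],[[0,0,0],[0,0,0],-1]]'
```

```text
time: 22.95
tool_pos: [570.2, -268.4, 115.4]
tcp_rot: [3.141, -0.0, -0.167]
contact_force: [0.6, -0.8, -0.8]
grip_width: 45.3
finger_force: 30.0
```

```bash
python3 -m pendant '[[[0,0,0],[0,0,0],0.25],[[0,0,0],[0,0,0],0.25],[[0,0,0],[0,0,0],0.25],[[0,0,0],[0,0,0],0.25],[[0,0,0.1],[0,0,0],0.25],[[0,0,0.3],[0,0,0],0.25],[[0,0,0.4],[0,0,0],0],[[0,0,0.3],[0,0,0],-1],[[0,0,0.1],[0,0,0],-1],[[0,0,0],[0,0,0],-1]]'; python3 -m pendant '[[[0,0,0],[0,0,0],-1],[[0,0,0],[0,0,0],-1],[[0,0,0],[0,0,0],-1],[[0,0,0],[0,0,0],-1],[[0,0,0],[0,0,0],-1],[[0,0,0],[0,0,0],-1],[[0,0,-0.2],[0,0,0],-1],[[0,0,-0.2],[0,0,0],-1],[[0,0,-0.1],[0,0,0],-1],[[0,0,-0.05],[0,0,0],-1]]'
```

```text
time: 23.78
tool_pos: [570.7, -268.7, 152.9]
tcp_rot: [3.14, -0.003, -0.167]
contact_force: [0.4, -0.5, -0.9]
grip_width: 35.0
finger_force: 0.0
time: 24.62
tool_pos: [569.7, -268.1, 133.6]
tcp_rot: [-3.141, 0.002, -0.167]
contact_force: [-0.4, 0.6, 0.3]
grip_width: 0.3
finger_force: 0.0
```

```bash
python3 -m pendant '[[[0,0,-0.1],[0,0,0],-1],[[0,0,-0.1],[0,0,0],-1],[[0,0,-0.1],[0,0,0],-1],[[0,0,-0.05],[0,0,0],-1],[[0,0,-0.05],[0,0,0],-1],[[0,0,0],[0,0,0],-1],[[0,0,0],[0,0,0],-1],[[0,0,0],[0,0,0],-1],[[0,0,0],[0,0,0],-1],[[0,0,0],[0,0,0],-1]]'
```

```text
time: 25.45
tool_pos: [570.2, -268.4, 122.9]
tcp_rot: [3.141, -0.0, -0.167]
contact_force: [0.3, -0.5, -0.5]
grip_width: 0.6
finger_force: 0.0
```

```bash
python3 -m pendant '[[[0,0,-0.04],[0,0,0],-1],[[0,0,-0.04],[0,0,0],-1],[[0,0,-0.04],[0,0,0],-1],[[0,0,-0.02],[0,0,0],-1],[[0,0,0],[0,0,0],-1],[[0,0,0],[0,0,0],-1],[[0,0,0],[0,0,0],-1],[[0,0,0],[0,0,0],-1],[[0,0,0],[0,0,0],-1],[[0,0,0],[0,0,0],-1]]'
```

```text
time: 26.28
tool_pos: [570.3, -268.9, 119.3]
tcp_rot: [3.141, -0.001, -0.167]
contact_force: [-1.5, -1.8, 4.1]
grip_width: 0.3
finger_force: 2.6
```

```bash
python3 -m pendant '[[[0,0,-0.03],[0,0,0],-1],[[0,0,-0.03],[0,0,0],-1],[[0,0,0],[0,0,0],-1],[[0,0,0],[0,0,0],-1],[[0,0,0],[0,0,0],-1],[[0,0,0],[0,0,0],-1],[[0,0,0],[0,0,0],-1],[[0,0,0],[0,0,0],-1],[[0,0,0],[0,0,0],-1],[[0,0,0],[0,0,0],-1]]'
```

```text
time: 27.12
tool_pos: [570.4, -269.0, 119.2]
tcp_rot: [3.14, -0.002, -0.167]
contact_force: [-4.8, -0.4, 15.0]
grip_width: 0.5
finger_force: 7.5
```

```bash
python3 -m pendant '[[[0,0,0.3],[0,0,0],-1],[[0.5,-0.08,0.1],[0,0,0],-1],[[0.8,-0.13,0],[0,0,0],-1],[[0.5,-0.08,0],[0,0,0],-1],[[0.2,-0.04,0],[0,0,0],-1],[[0,0,0],[0,0,0],-1],[[0,0,-0.2],[0,0,0],-1],[[0,0,-0.12],[0,0,0],-1],[[0,0,-0.05],[0,0,0],-1],[[0,0,0],[0,0,0],-1]]';python3 -m pendant '[[[0,0,0.3],[0,0,0],-1],[[-0.5,0.08,0.1],[0,0,0],-1],[[-0.8,0.13,0],[0,0,0],-1],[[-0.8,0.13,0],[0,0,0],-1],[[-0.8,0.13,0],[0,0,0],-1],[[-0.5,0.08,0],[0,0,0],-1],[[-0.2,0.04,-0.1],[0,0,0],-1],[[0,0,-0.2],[0,0,0],-1],[[0,0,-0.07],[0,0,0],-1],[[0,0,0],[0,0,0],-1]]'
```

```text
time: 27.95
tool_pos: [629.3, -278.0, 119.2]
tcp_rot: [-3.142, -0.0, -0.167]
contact_force: [-3.2, 3.3, 9.2]
grip_width: 0.4
finger_force: 4.9
time: 28.78
tool_pos: [521.9, -260.7, 119.2]
tcp_rot: [3.141, 0.001, -0.167]
contact_force: [-7.6, 1.4, 12.0]
grip_width: 0.4
finger_force: 6.2
```

```bash
python3 -m pendant '[[[0,0,0.5],[0,0,0],-1],[[0,0,0.7],[0,0,0.3],0],[[0.1,0.2,0.7],[0,0,0.6],1],[[0.2,0.4,0.6],[0,0,0.8],1],[[0.3,0.6,0.5],[0,0,0.8],1],[[0.3,0.6,0],[0,0,0.8],1],[[0.3,0.6,0],[0,0,0.8],1],[[0.3,0.6,0],[0,0,0.8],1],[[0.3,0.6,0],[0,0,0.8],1],[[0.3,0.6,0],[0,0,0.8],1]]';python3 -m pendant '[[[0.3,0.6,0],[0,0,0.9],1],[[0.3,0.6,0],[0,0,0.9],1],[[0.3,0.6,0],[0,0,0.9],1],[[0.3,0.6,0],[0,0,0.9],1],[[0.3,0.6,-0.3],[0,0,0.9],1],[[0.3,0.6,-0.5],[0,0,0.9],1],[[0.2,0.4,-0.5],[0,0,0.9],1],[[0.12,0.26,-0.5],[0,0,0.8],1],[[0.1,0.1,-0.4],[0,0,0.5],1],[[0,0,-0.3],[0,0,0.25],1]]'; python3 -m pendant '[[[0,0,-0.5],[0,0,0],1],[[0,0,-0.6],[0,0,0],1],[[0,0,-0.6],[0,0,0],1],[[0,0,-0.4],[0,0,0],1],[[0,0,-0.3],[0,0,0],1],[[0,0,-0.2],[0,0,0],1],[[0,0,-0.1],[0,0,0],1],[[0,0,0],[0,0,0],1],[[0,0,0],[0,0,0],1],[[0,0,0],[0,0,0],1]]'
```

```text
time: 29.62
tool_pos: [586.5, -133.5, 207.9]
tcp_rot: [-3.142, -0.0, 0.618]
contact_force: [0.4, 0.5, -0.5]
grip_width: 55.9
finger_force: 0.0
time: 30.45
tool_pos: [652.5, -2.1, 131.1]
tcp_rot: [-3.14, -0.001, 1.56]
contact_force: [0.3, -0.2, -1.2]
grip_width: 91.7
finger_force: 0.0
time: 31.28
tool_pos: [652.4, -3.9, 53.6]
tcp_rot: [3.14, 0.0, 1.555]
contact_force: [0.1, -0.5, -0.1]
grip_width: 92.0
finger_force: 0.0
```

Down 28.5 mm, close, lift.

```bash
python3 -m pendant '[[[-0.03,0,-0.3],[0,0,0],1],[[0,0,-0.3],[0,0,0],1],[[0,0,-0.2],[0,0,0],1],[[0,0,-0.1],[0,0,0],1],[[0,0,-0.05],[0,0,0],0.4],[[0,0,0],[0,0,0],-1],[[0,0,0],[0,0,0],-1],[[0,0,0],[0,0,0],-1],[[0,0,0],[0,0,0],-1],[[0,0,0],[0,0,0],-1]]'; python3 -m pendant '[[[0,0,0],[0,0,0],-1],[[0,0,0],[0,0,0],-1],[[0,0,0],[0,0,0],-1],[[0,0,0],[0,0,0],-1],[[0,0,0.1],[0,0,0],-1],[[0,0,0.2],[0,0,0],-1],[[0,0,0.4],[0,0,0],-1],[[0,0,0.6],[0,0,0],-1],[[0,0,0.7],[0,0,0],-1],[[0,0,0.7],[0,0,0],-1]]'; python3 - <<'E'
from ft import *
n=np.load('w3.npz'); P=(n['K'],n['d'],n['T'])
print(topix('',place(BEV,651.65,-3.99,1.5552,18),P).round(1).tolist())
E
```

```text
time: 32.12
tool_pos: [651.0, -3.8, 24.5]
tcp_rot: [3.141, 0.0, 1.555]
contact_force: [-0.7, 0.2, -0.1]
grip_width: 56.5
finger_force: 0.0
time: 32.95
tool_pos: [650.7, -3.8, 106.8]
tcp_rot: [3.142, 0.0, 1.555]
contact_force: [-0.0, -0.8, -0.1]
grip_width: 47.4
finger_force: 30.0
[[439.4, 175.9], [441.5, 114.6], [419.3, 91.2], [396.2, 116.3], [395.7, 177.6]]
```

```bash
python3 -m pendant '[[[0,0,0.7],[0,0,-0.3],-1],[[-0.1,-0.2,0.8],[0,0,-0.6],-1],[[-0.2,-0.4,0.8],[0,0,-0.8],-1],[[-0.24,-0.6,0.6],[0,0,-0.8],-1],[[-0.24,-0.6,0.3],[0,0,-0.8],-1],[[-0.24,-0.6,0],[0,0,-0.8],-1],[[-0.24,-0.6,0],[0,0,-0.8],-1],[[-0.24,-0.6,0],[0,0,-0.8],-1],[[-0.24,-0.6,0],[0,0,-0.8],-1],[[-0.24,-0.6,0],[0,0,-0.8],-1]]';python3 -m pendant '[[[-0.25,-0.7,0],[0,0,-0.8],-1],[[-0.25,-0.7,0],[0,0,-0.8],-1],[[-0.25,-0.7,0],[0,0,-0.8],-1],[[-0.25,-0.7,0],[0,0,-0.8],-1],[[-0.25,-0.7,0],[0,0,-0.8],-1],[[-0.25,-0.7,0],[0,0,-0.8],-1],[[-0.25,-0.7,0],[0,0,-0.8],-1],[[-0.25,-0.6,0],[0,0,-0.7],-1],[[-0.25,-0.5,0],[0,0,-0.5],-1],[[-0.25,-0.4,0],[0,0,-0.24],-1]]'; python3 -m pendant '[[[0,-0.16,-0.3],[0,0,0],-1],[[0,0,-0.5],[0,0,0],-1],[[0,0,-0.5],[0,0,0],-1],[[0,0,-0.4],[0,0,0],-1],[[0,0,-0.2],[0,0,0],-1],[[0,0,0],[0,0,0],-1],[[0,0,0],[0,0,0],-1],[[0,0,0],[0,0,0],-1],[[0,0,0],[0,0,0],-1],[[0,0,0],[0,0,0],-1]]'
python3 - <<'E'
from ft import *
o=bot.get_obs(); print(o['tool_pos'],o['tcp_rot'],o['time'])
im,P=snap('wrist','w6.png'); np.savez('w6.npz',K=P[0],d=P[1],T=P[2])
h=cv2.cvtColor(im,cv2.COLOR_BGR2HSV).astype(int)
m=(h[...,1]>190)&(h[...,2]>60)&(h[...,0]>20)&(h[...,0]<34)
for r in range(150,240,8):
    x=np.where(m[r,240:400])[0]+240; g=np.split(x,np.where(np.diff(x)>1)[0]+1); print(r,[(int(a[0]),int(a[-1])) for a in g if len(a)>1])
yy=np.where(m[:270,240:400])[0]; print(yy.min() if len(yy) else None)
v=(516.4,-344.6,-.166)
for z in(96,84): print('cut',z,topix('',place(BC,*v,z),P).round(1).tolist())
T=tool(o['tool_pos'],o['tcp_rot'][2])
for z in(7.5,25.3): print('obj',z,topix('',[(T@[x,-y,z,1])[:3] for x,y in BEV],P).round(1).tolist())
mb=(h[...,0]<18)&(h[...,1]>110); xs=np.where(mb[:265,315:327])[0]; print('brown top rows',np.unique(xs)[:60])
E
```

```text
time: 33.78
tool_pos: [591.0, -148.6, 202.4]
tcp_rot: [3.141, -0.001, 0.674]
contact_force: [-0.2, -0.9, -1.1]
grip_width: 47.7
finger_force: 30.0
time: 34.62
tool_pos: [515.8, -341.1, 202.2]
tcp_rot: [3.141, -0.001, -0.17]
contact_force: [0.4, 0.5, 0.3]
grip_width: 47.8
finger_force: 30.0
time: 35.45
tool_pos: [516.8, -344.8, 145.0]
tcp_rot: [3.141, -0.001, -0.166]
contact_force: [-0.2, -0.6, -0.8]
grip_width: 47.4
finger_force: 30.0
[ 516.79057863 -344.75041019  144.98870776] [ 3.14072985e+00 -1.26437042e-03 -1.65716688e-01] 35.45
150 []
158 []
166 []
174 []
182 [(320, 322)]
190 [(312, 330)]
198 [(304, 316), (326, 337)]
206 [(296, 308), (334, 346)]
214 [(288, 300), (342, 353)]
222 [(280, 292), (320, 323), (350, 361)]
230 [(276, 284), (319, 321), (323, 324), (358, 366)]
238 [(321, 322)]
21
cut 96 [[364.9, 338.8], [368.9, 229.2], [321.2, 180.8], [273.3, 229.1], [277.0, 338.7]]
cut 84 [[362.6, 329.1], [366.2, 224.9], [321.1, 179.2], [276.0, 224.8], [279.3, 329.1]]
obj 7.5 [[370.6, 376.9], [376.0, 250.3], [321.5, 195.7], [266.9, 250.3], [272.0, 376.9]]
obj 25.3 [[366.0, 356.5], [370.4, 240.6], [321.4, 191.3], [272.3, 240.5], [276.4, 356.5]]
brown top rows [39 40 41 42 43 44 45 46 47 48 49 50 51 52 53 54 55 56 57 58 59 60 61 62
 63 64 65 66 67 68 69 70 71 72 73 74 75 76 77 78 79 80 81 82 83 84 85 86
 87 88 89 90 91 92 93 94 95 96 97 98]
```

```bash
python3 -m pendant '[[[0,0,-0.2],[0,0,0],-1],[[0,0,-0.25],[0,0,0],-1],[[0,0,-0.2],[0,0,0],-1],[[0,0,-0.1],[0,0,0],-1],[[0,0,-0.08],[0,0,0],-1],[[0,0,-0.05],[0,0,0],-1],[[0,0,0],[0,0,0],-1],[[0,0,0],[0,0,0],-1],[[0,0,0],[0,0,0],-1],[[0,0,0],[0,0,0],-1]]'
```

```text
time: 36.33
tool_pos: [516.6, -344.6, 118.0]
tcp_rot: [3.141, -0.0, -0.166]
contact_force: [0.1, -1.1, 0.1]
grip_width: 47.6
finger_force: 30.0
```

```bash
python3 -m pendant '[[[0,0,-0.04],[0,0,0],-1],[[0,0,-0.04],[0,0,0],-1],[[0,0,-0.04],[0,0,0],-1],[[0,0,0],[0,0,0],-1],[[0,0,0],[0,0,0],-1],[[0,0,0],[0,0,0],-1],[[0,0,0],[0,0,0],-1],[[0,0,0],[0,0,0],-1],[[0,0,0],[0,0,0],-1],[[0,0,0],[0,0,0],-1]]'
```

```text
time: 37.17
tool_pos: [516.4, -344.6, 114.2]
tcp_rot: [3.141, 0.0, -0.166]
contact_force: [0.1, 0.0, -0.4]
grip_width: 47.5
finger_force: 30.0
```

```bash
python3 -m pendant '[[[0,0,0],[0,0,0],0.18],[[0,0,0],[0,0,0],0.18],[[0,0,0],[0,0,0],0.18],[[0,0,0.1],[0,0,0],0.18],[[0,0,0.3],[0,0,0],0.18],[[0,0,0.4],[0,0,0],0],[[0,0,0.2],[0,0,0],-1],[[0,0,0],[0,0,0],-1],[[0,0,0],[0,0,0],-1],[[0,0,0],[0,0,0],-1]]'; python3 -m pendant '[[[0,0,0],[0,0,0],-1],[[0,0,0],[0,0,0],-1],[[0,0,0],[0,0,0],-1],[[0,0,-0.2],[0,0,0],-1],[[0,0,-0.3],[0,0,0],-1],[[0,0,-0.2],[0,0,0],-1],[[0,0,-0.05],[0,0,0],-1],[[0,0,0],[0,0,0],-1],[[0,0,0],[0,0,0],-1],[[0,0,0],[0,0,0],-1]]'
```

```text
time: 38.0
tool_pos: [516.3, -344.4, 143.9]
tcp_rot: [-3.141, 0.0, -0.166]
contact_force: [-0.3, -0.4, -0.6]
grip_width: 25.3
finger_force: 0.0
time: 38.83
tool_pos: [516.5, -344.6, 121.7]
tcp_rot: [3.141, -0.0, -0.166]
contact_force: [-0.6, -0.2, -0.1]
grip_width: 0.5
finger_force: 0.0
```

```bash
python3 -m pendant '[[[0,0,-0.04],[0,0,0],-1],[[0,0,-0.04],[0,0,0],-1],[[0,0,-0.04],[0,0,0],-1],[[0,0,-0.04],[0,0,0],-1],[[0,0,0],[0,0,0],-1],[[0,0,0],[0,0,0],-1],[[0,0,0],[0,0,0],-1],[[0,0,0],[0,0,0],-1],[[0,0,0],[0,0,0],-1],[[0,0,0],[0,0,0],-1]]'
```

```text
time: 39.67
tool_pos: [516.7, -344.5, 119.2]
tcp_rot: [3.141, -0.002, -0.166]
contact_force: [-3.0, 3.2, 14.0]
grip_width: 0.6
finger_force: 7.0
```

Home at the centre; press near both ends (+25 and −28 mm) too, then retreat upward.

```bash
python3 -m pendant '[[[0,0,0.3],[0,0,0],-1],[[0.4,-0.07,0],[0,0,0],-1],[[0.42,-0.07,0],[0,0,0],-1],[[0,0,0],[0,0,0],-1],[[0,0,-0.18],[0,0,0],-1],[[0,0,-0.1],[0,0,0],-1],[[0,0,0],[0,0,0],-1],[[0,0,0],[0,0,0],-1],[[0,0,0],[0,0,0],-1],[[0,0,0],[0,0,0],-1]]'; python3 -m pendant '[[[0,0,0.3],[0,0,0],-1],[[-0.6,0.1,0],[0,0,0],-1],[[-0.6,0.1,0],[0,0,0],-1],[[-0.5,0.08,0],[0,0,0],-1],[[0,0,0],[0,0,0],-1],[[0,0,-0.2],[0,0,0],-1],[[0,0,-0.1],[0,0,0],-1],[[0,0,0],[0,0,0],-1],[[0,0,0],[0,0,0],-1],[[0,0,0],[0,0,0],-1]]'; python3 -m pendant '[[[0,0,0.3],[0,0,0],-1],[[0,0,0.5],[0,0,0],-1],[[0,0,0.7],[0,0,0],-1],[[0,0,0.7],[0,0,0],-1],[[0,0,0.7],[0,0,0],-1],[[-0.2,0,0.7],[0,0,0],-1],[[-0.2,0,0.7],[0,0,0],-1],[[0,0,0.7],[0,0,0],-1],[[0,0,0.5],[0,0,0],-1],[[0,0,0.3],[0,0,0],-1]]'
python3 - <<'E'
from ft import *
o=bot.get_obs(); print(o['tool_pos'],o['tcp_rot'])
im,P=snap('wrist','w7.png'); h=cv2.cvtColor(im,cv2.COLOR_BGR2HSV).astype(int)
# brown/wood top faces at z=102: compare to the home outlines
pl=(569.6,-268.4,-.166); bl=(516.4,-344.6,-.166)
for nm,poly,cp,v in(('pad',PAD,PC,pl),('bev',BEV,BC,bl)):
    q=topix('',place(cp,*v,96),P); x0,y0=np.maximum(np.floor(q.min(0)).astype(int)-6,0); x1,y1=np.ceil(q.max(0)).astype(int)+6; y1=min(y1,265); r=(x0,y0,x1,y1)
    m=((h[...,1]>100)&(h[...,2]>70)&(h[...,0]<20)|((h[...,0]>95)&(h[...,0]<125)&(h[...,1]>120)&(nm=='pad'))).astype(np.uint8)
    m=cv2.morphologyEx(m,cv2.MORPH_CLOSE,np.ones((5,5)))
    M=comp(m,r)
    for zt in(102,105): print(nm,r,zt,[np.round(t,3) for t in fit(poly,v,zt-5,zt,P,M,r,'or')])
    yl=(h[...,1]>190)&(h[...,0]>22)&(h[...,0]<34); print('yellow px left',yl[y0:y1,x0:x1].sum())
for n in('top','side'): snap(n,n+'7.png')
E
```

```text
time: 40.5
tool_pos: [541.1, -348.9, 119.2]
tcp_rot: [3.141, -0.002, -0.166]
contact_force: [-1.2, 3.1, 11.2]
grip_width: 0.6
finger_force: 5.7
time: 41.33
tool_pos: [490.2, -340.8, 119.2]
tcp_rot: [3.14, -0.0, -0.166]
contact_force: [-7.2, 2.7, 16.5]
grip_width: 0.3
finger_force: 8.4
time: 42.17
tool_pos: [479.0, -340.8, 293.3]
tcp_rot: [3.14, -0.003, -0.166]
contact_force: [-0.7, -0.7, 0.6]
grip_width: 0.4
finger_force: 0.0
[ 479.00095537 -340.76398824  293.2959802 ] [ 3.14001162e+00 -2.53497412e-03 -1.65674093e-01]
pad (np.int64(193), np.int64(25), np.int64(265), np.int64(224)) 102 [array([ 5.69962e+02, -2.69405e+02, -1.68000e-01]), np.float64(1081.875), np.float64(6500.0)]
pad (np.int64(193), np.int64(25), np.int64(265), np.int64(224)) 105 [array([ 5.69263e+02, -2.69986e+02, -1.68000e-01]), np.float64(1130.506), np.float64(6500.0)]
yellow px left 230
bev (np.int64(284), np.int64(121), np.int64(353), np.int64(234)) 102 [array([ 5.15696e+02, -3.44189e+02, -1.64000e-01]), np.float64(613.392), np.float64(3558.0)]
bev (np.int64(284), np.int64(121), np.int64(353), np.int64(234)) 105 [array([ 5.15773e+02, -3.44168e+02, -1.65000e-01]), np.float64(674.69), np.float64(3558.0)]
yellow px left 315
```

```bash
python3 -c "
from plant import bot
print(bot.close_job())"
```

```text
the job is handed in; nothing more can be done
None
```

The job is handed in at about 42 s of the 72 s: the tote stands on the ware board, and the paddle and bevel cutter read as fully home at three points along each. I went over the limit of 10 viewed pictures by one (11), so the end state was checked from numbers rather than by eye.

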